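# Line up LED lamps by size on the soldering jig

## Robot

A 6-joint arm with a two-finger parallel gripper is mounted at the origin on the work surface. World frame = base frame: x ahead of the robot, y to its left, z up, the work surface at z = 0. Lengths are in mm, angles in rad, forces in N, time in s.
With the tool pointing down it reaches from about 350 to 975 mm from the base axis. Payload 7.1 kg.
Tool frame: the origin (TCP) lies on the mounting face of the last link; the fingertips stand 182 mm ahead of it and the grasp point (between the pads) lies 163 mm ahead of it (ctrl.tcp_to_tips is the distance from the TCP to the fingertips, in mm); z points along the fingers, y is the direction in which the jaws open and shut (so a half turn about z gives the same grasp; the last joint's range is limited). The gripper opens to 88 mm and grips with 3 to 60 N. Pads are 20 mm wide; open, the fingers measure 115 mm over their backs; the gripper's body (75 mm by 178 mm) begins 61 mm behind the grasp point.
Start: joints at [-1.311, 0.423, 1.63, -0, 1.089, -0.019], TCP at [172.02, -600.846, 404.675] pointing down, gripper open.
Joint ranges: [-3, 3], [-0.9, 2.11], [0.09, 2.58], [-1.31, 4.45], [0.11, 2.69], [-2.54, 2.54]. Speed limits (rad/s): [2.39, 2.39, 3.01, 3.14, 3.14, 3.14].

## Interface

Orientations are given as a rotation vector (axis times angle).
In Python, from workcell import ctrl gives the robot as it stands. The module is installed in compiled form; this text tells all that it offers.
- The arm moves only by the tool send_rows, never from a script. Its argument "commands" is a list of rows, each an object with "translation": the shift along the world's x, y, z normalised to -1 to 1, where 1 is 0.1 m, a list of three; "twist": the turn, a rotation vector about the world's x, y, z normalised to -1 to 1, where 1 is 0.5 rad, a list of three. A call has exactly 10 rows; each row is the pose to reach, as a shift and turn from the pose commanded when the call began; what a row does not reach only later rows make up. A row lasts 1/10 s, in which the tool goes at most 50 mm and 8.59 degrees, less where a joint would pass 70% of its speed; a pose out of reach is approached as far as the arm can. A call with a number of a shift or a turn outside -1 to 1 is refused whole. A call with a gripper value outside its range is refused whole. "grip" is the closure, from -1 (fully open) to 1 (shut), set as the call begins (left out, the last holds). The fingers move at their own pace and stop on an object; the grip force is fixed at half the most. Time passes only in rows, so rows that repeat a pose let the fingers close, or fill a call up. It gives the time, the measured TCP pose, the force and the opening at its end, in the units of the state.
- ctrl.get_obs(): the state, without advancing time (a new reading comes with each control period).
- ctrl.get_image(name): name is "scene" or "top"; returns a dict with "img" (480x640x3 uint8, red, green, blue), "intrinsics" (3x3 intrinsics, pixels), "cam_to_world" (4x4, takes a point from camera to world coordinates). Camera axes: x right, y down, z forward; pixel columns grow to the right and rows downward; lengths in mm; the calibration is good to about 2 mm. A picture is of the moment at which its call begins. There is no depth.
- ctrl.close_job(): hands the job in, once; it reports no verdict.
The state is a dict: "t": time; "qpos": joint angles; "qvel": joint speeds; "joint_torque": joint torques, N m; "ee_pos": TCP position; "orientation": TCP orientation; "ft_force": force on the tool from outside, world axes, zero at the start; "moment": the same for the moment, N m; "width": finger opening in mm.
Only numpy, scipy, OpenCV 4.12 (cv2) and the standard library are available. Lean on these libraries where they do the work, as an engineer would, in place of code of your own. Each camera call takes 0.05 s, during which the arm holds its last target. There are 200 camera calls.

## Task

Load the soldering jig: stand the four loose LED lamps from the blue mat on the four round pads of the dark rail, in order of size, one upright in the middle of each pad, with the smallest on the pad next to the red stop and the largest at the other end. Let none of the lamps fall over, and leave all four standing free and still.

Things in the scene. Friction and masses are not known exactly. Their poses are not given: they have to be found in the camera images.
- lamp_28: the smallest loose LED lamp: white ribbed cup, top face (pale disc with a ring of yellow LEDs and a red dot) 28 mm across, 40 mm tall, about 35 g. It stands upright on its round foot (19 mm across) on the blue mat. The topmost 20 mm is a straight round band 28 mm across, the place to grip; below that it tapers to the foot. Origin: centre of its underside, z up along its axis; yaw is of no matter
- lamp_38: the second smallest loose LED lamp: white ribbed cup, top face (pale disc with a ring of yellow LEDs and a red dot) 38 mm across, 46 mm tall, about 55 g. It stands upright on its round foot (26 mm across) on the blue mat. The topmost 20 mm is a straight round band 38 mm across, the place to grip; below that it tapers to the foot. Origin: centre of its underside, z up along its axis; yaw is of no matter
- lamp_48: the second largest loose LED lamp: white ribbed cup, top face (pale disc with a ring of yellow LEDs and a red dot) 48 mm across, 52 mm tall, about 85 g. It stands upright on its round foot (33 mm across) on the blue mat. The topmost 20 mm is a straight round band 48 mm across, the place to grip; below that it tapers to the foot. Origin: centre of its underside, z up along its axis; yaw is of no matter
- lamp_58: the largest loose LED lamp: white ribbed cup, top face (pale disc with a ring of yellow LEDs and a red dot) 58 mm across, 58 mm tall, about 120 g. It stands upright on its round foot (39 mm across) on the blue mat. The topmost 20 mm is a straight round band 58 mm across, the place to grip; below that it tapers to the foot. Origin: centre of its underside, z up along its axis; yaw is of no matter
- pad_blue: fixed flat round pad with a blue rim and pale grey middle, 72 mm across and 3 mm thick, lying on the dark rail; the middle of its top is 3 mm above its origin (centre of its underside) and 11 mm above the table. The four pads lie in one straight row at 90 mm spacing; which colour lies where changes, and the colour has no meaning. x runs across the row, y along it
- pad_yellow: fixed flat round pad with a yellow rim and pale grey middle, 72 mm across and 3 mm thick, lying on the dark rail; the middle of its top is 3 mm above its origin (centre of its underside) and 11 mm above the table. The four pads lie in one straight row at 90 mm spacing; which colour lies where changes, and the colour has no meaning. x runs across the row, y along it
- pad_green: fixed flat round pad with a green rim and pale grey middle, 72 mm across and 3 mm thick, lying on the dark rail; the middle of its top is 3 mm above its origin (centre of its underside) and 11 mm above the table. The four pads lie in one straight row at 90 mm spacing; which colour lies where changes, and the colour has no meaning. x runs across the row, y along it
- pad_violet: fixed flat round pad with a violet rim and pale grey middle, 72 mm across and 3 mm thick, lying on the dark rail; the middle of its top is 3 mm above its origin (centre of its underside) and 11 mm above the table. The four pads lie in one straight row at 90 mm spacing; which colour lies where changes, and the colour has no meaning. x runs across the row, y along it
- red_stop: fixed red block, 60 mm across the row x 22 mm along the row x 20 mm high, at one end of the dark rail, in line with the pads, 80 mm from the middle of the nearest pad; which end it is at changes (a like grey block is at the other end). Origin: centre of its underside, 8 mm above the table; x runs across the row, y along it. The rail is a dark fixed plate 84 x 520 mm, 8 mm thick

How it is judged:
By the outcome, as a careful person would: the job done as asked, in the order asked, and still so for the second after the job is handed in, with the robot touching nothing.
It also fails if it takes over 90 s, if anything falls off the work surface, if the arm or the gripper's body presses on something with over 40 N, if the wrist force passes 120 N, or if a joint passes its speed limit or range.

## Working session

There is one attempt and no reset: what is moved stays moved. The work goes in short steps, Python scripts to look and compute and a tool call to move; the robot and the scene stay as the last step left them, time stands still between calls to the robot, and variables do not carry over. Pictures are saved under pics/ and viewed, about 12 in all and at most 16, crops included, and the job is handed in when it is done.

Besides the shell and the picture viewer there is one more tool, called after "Emit:" as name(argument=value, ...), one argument or row to a line, values as JSON. send_rows: Moves the arm, as the interface text tells. Its arguments: {"type":"object","properties":{"commands":{"type":"array","items":{"type":"object","properties":{"translation":{"type":"array","items":{"type":"number"}},"twist":{"type":"array","items":{"type":"number"}}}}},"grip":{"type":"number"}},"required":["commands"]}

```bash
mkdir -p pics; python3 - <<'E'
from workcell import ctrl
import cv2, numpy as np
o=ctrl.get_obs(); print({k:np.round(v,3) for k,v in o.items()})
for n in("scene","top"):
    d=ctrl.get_image(n); cv2.imwrite(f"pics/{n}0.png",d["img"][:,:,::-1]); print(n,d["intrinsics"],np.round(d["cam_to_world"],4))
E
```

```text
{'t': np.float64(0.0), 'qpos': array([-1.311,  0.424,  1.631, -0.   ,  1.089, -0.019]), 'qvel': array([ 0.001,  0.   , -0.001,  0.   ,  0.001, -0.001]), 'joint_torque': array([ 0.0000e+00, -5.4462e+01, -2.7367e+01,  6.4000e-02,  2.3000e-02,
       -0.0000e+00]), 'ee_pos': array([ 171.96 , -600.581,  403.895]), 'orientation': array([-3.11 , -0.436,  0.   ]), 'ft_force': array([ 0.687,  0.698, -0.811]), 'moment': array([-0.016,  0.009, -0.042]), 'width': np.float64(88.414)}
scene [[481.42317773   0.         313.63614831]
 [  0.         481.42317773 241.38272639]
 [  0.           0.           1.        ]] [[-5.358000e-01  6.660000e-01 -5.189000e-01  9.356849e+02]
 [ 8.443000e-01  4.283000e-01 -3.221000e-01  2.283825e+02]
 [ 7.700000e-03 -6.107000e-01 -7.918000e-01  6.145252e+02]
 [ 0.000000e+00  0.000000e+00  0.000000e+00  1.000000e+00]]
top [[603.30840355   0.         323.12516246]
 [  0.         603.30840355 234.77580919]
 [  0.           0.           1.        ]] [[-2.8400000e-02 -9.9160000e-01  1.2650000e-01  4.0481530e+02]
 [-9.9950000e-01  2.6400000e-02 -1.7800000e-02  2.3955400e+01]
 [ 1.4300000e-02 -1.2690000e-01 -9.9180000e-01  1.0889132e+03]
 [ 0.0000000e+00  0.0000000e+00  0.0000000e+00  1.0000000e+00]]
```

View pics/top0.png

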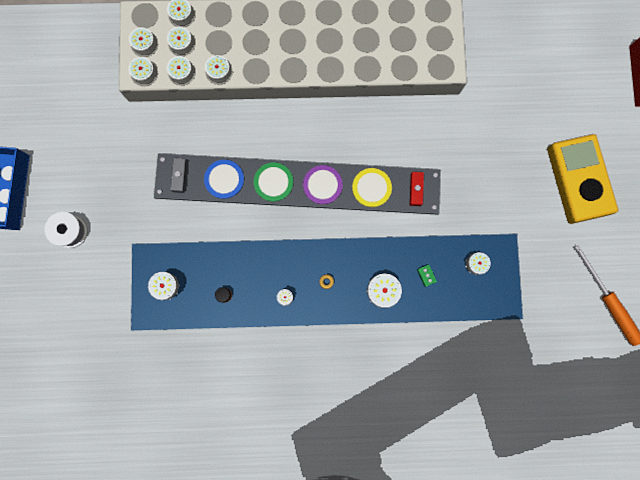

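View pics/scene0.png

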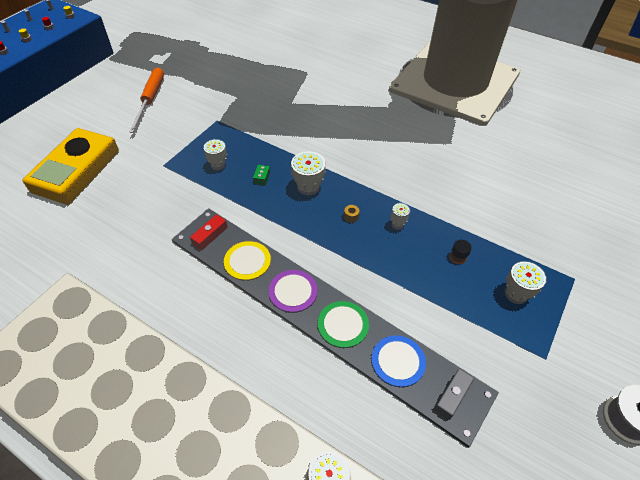

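Top view: lamps at 48 (162,286), 28 (285,296), 58 (385,290) and 38 (478,263). The pads run yellow (372,187), next to the red stop, then violet (323,184), green (273,181) and blue (224,179). So 28→yellow, 38→violet, 48→green, 58→blue.

```bash
cat > h.py <<'E'
import cv2, numpy as np
from workcell import ctrl
def grab(n,f=None):
    d=ctrl.get_image(n)
    if f: cv2.imwrite(f,d["img"][:,:,::-1])
    return d
def ray(d,uv,z):
    K,T=d["intrinsics"],d["cam_to_world"]
    r=T[:3,:3]@np.linalg.inv(K)@[uv[0],uv[1],1]; c=T[:3,3]
    return (c+r*(z-c[2])/r[2])[:2]
def reddots(d,amax=60):
    a=d["img"].astype(int); m=((a[...,0]>150)&(a[...,1]<110)&(a[...,2]<110)).astype(np.uint8)
    n,l,s,c=cv2.connectedComponentsWithStats(m)
    return [(c[i],s[i,4]) for i in range(1,n) if s[i,4]<=amax]
def pads(d):
    a=d["img"]; m=(a.min(2)>185).astype(np.uint8)   # pale middles
    n,l,s,c=cv2.connectedComponentsWithStats(m)
    return [(c[i],s[i,4]) for i in range(1,n) if 400<s[i,4]<3000]
def near(l,uv,r=8): return sorted((np.hypot(*(c-uv)),tuple(np.round(c,1)),int(a)) for c,a in l if np.hypot(*(c-uv))<r)
E
python3 - <<'E'
from h import *
L={28:((285,296),(400,209),40),38:((478,263),(214,146),46),48:((162,286),(528,273),52),58:((385,290),(308,161),58)}
P={'yellow':((372,187),(247,260)),'violet':((323,184),(293,290)),'green':((273,181),(343,324)),'blue':((224,179),(398,361))}
D=[grab("top"),grab("scene")]
for k,(a,b,h) in L.items():
    for d,uv in zip(D,(a,b)):
        r=near(reddots(d),uv); print(k,[(x[1:],[np.round(ray(d,x[1],h+z),1) for z in(0,3)]) for x in r])
for k,v in P.items():
    for d,uv in zip(D,v):
        r=near(pads(d),uv); print(k,[(x[1:],np.round(ray(d,x[1],11),1)) for x in r])
E
```

```text
28 [(((np.float64(284.5), np.float64(296.5)), 4), [array([432.9,  75. ]), array([432.8,  74.8])])]
28 [(((np.float64(401.0), np.float64(208.5)), 6), [array([428. ,  76.3]), array([430.6,  77.1])])]
38 [(((np.float64(479.8), np.float64(262.8)), 6), [array([ 481.5, -265.8]), array([ 481.2, -264.9])])]
38 [(((np.float64(214.0), np.float64(145.5)), 6), [array([ 478.1, -264.3]), array([ 480.6, -261.7])])]
48 [(((np.float64(161.5), np.float64(285.2)), 13), [array([457.6, 283.8]), array([457.5, 283.1])])]
48 [(((np.float64(528.6), np.float64(274.2)), 20), [array([452.6, 285.4]), array([455.2, 285.1])])]
58 [(((np.float64(384.5), np.float64(290.0)), 16), [array([438.6, -96.5]), array([438.5, -96.1])])]
58 [(((np.float64(308.0), np.float64(162.0)), 15), [array([434.5, -95.8]), array([437.2, -94. ])])]
yellow [(((np.float64(371.8), np.float64(186.8)), 646), array([628. , -86.6]))]
yellow [(((np.float64(246.7), np.float64(259.5)), 759), array([625.5, -84.8]))]
violet [(((np.float64(322.4), np.float64(184.0)), 658), array([635.5,   3.3]))]
violet [(((np.float64(292.5), np.float64(289.8)), 882), array([632.8,   4.9]))]
green [(((np.float64(273.0), np.float64(181.2)), 658), array([643.,  93.]))]
green [(((np.float64(342.8), np.float64(323.2)), 1015), array([640.3,  94.8]))]
blue [(((np.float64(223.5), np.float64(178.4)), 656), array([650.5, 182.8]))]
blue [(((np.float64(398.4), np.float64(360.0)), 1192), array([647.6, 184.8]))]
```

Emit:
send_rows(
  commands=[
    {"translation": [0.077, 0.084, -0.034], "twist": [0, 0, 0.065]},
    {"translation": [0.154, 0.168, -0.067], "twist": [0, 0, 0.129]},
    {"translation": [0.231, 0.253, -0.101], "twist": [0, 0, 0.194]},
    {"translation": [0.308, 0.337, -0.135], "twist": [0, 0, 0.258]},
    {"translation": [0.386, 0.421, -0.169], "twist": [0, 0, 0.323]},
    {"translation": [0.463, 0.505, -0.202], "twist": [0, 0, 0.388]},
    {"translation": [0.54, 0.589, -0.236], "twist": [0, 0, 0.452]},
    {"translation": [0.617, 0.674, -0.27], "twist": [0, 0, 0.517]},
    {"translation": [0.694, 0.758, -0.303], "twist": [0, 0, 0.581]},
    {"translation": [0.771, 0.842, -0.337], "twist": [0, 0, 0.646]},
  ],
  grip=-1,
)

```text
t: 1.2
ee_pos: [249.8, -516.0, 370.7]
orientation: [2.999, 0.935, 0.0]
ft_force: [-0.3, 0.6, -1.2]
width: 87.9
```

Emit:
send_rows(
  commands=[
    {"translation": [0.077, 0.084, -0.034], "twist": [0, 0, 0.065]},
    {"translation": [0.154, 0.168, -0.067], "twist": [0, 0, 0.129]},
    {"translation": [0.231, 0.253, -0.101], "twist": [0, 0, 0.194]},
    {"translation": [0.308, 0.337, -0.135], "twist": [0, 0, 0.258]},
    {"translation": [0.386, 0.421, -0.169], "twist": [0, 0, 0.323]},
    {"translation": [0.463, 0.505, -0.202], "twist": [0, 0, 0.388]},
    {"translation": [0.54, 0.589, -0.236], "twist": [0, 0, 0.452]},
    {"translation": [0.617, 0.674, -0.27], "twist": [0, 0, 0.517]},
    {"translation": [0.694, 0.758, -0.303], "twist": [0, 0, 0.581]},
    {"translation": [0.771, 0.842, -0.337], "twist": [0, 0, 0.646]},
  ],
)

```text
t: 2.2
ee_pos: [326.9, -431.7, 337.0]
orientation: [2.81, 1.405, -0.0]
ft_force: [-0.1, 0.3, -0.2]
width: 88.1
```

Emit:
send_rows(
  commands=[
    {"translation": [0.077, 0.084, -0.034], "twist": [0, 0, 0.065]},
    {"translation": [0.154, 0.168, -0.067], "twist": [0, 0, 0.129]},
    {"translation": [0.231, 0.253, -0.101], "twist": [0, 0, 0.194]},
    {"translation": [0.308, 0.337, -0.135], "twist": [0, 0, 0.258]},
    {"translation": [0.386, 0.421, -0.169], "twist": [0, 0, 0.323]},
    {"translation": [0.463, 0.505, -0.202], "twist": [0, 0, 0.388]},
    {"translation": [0.54, 0.589, -0.236], "twist": [0, 0, 0.452]},
    {"translation": [0.617, 0.674, -0.27], "twist": [0, 0, 0.517]},
    {"translation": [0.694, 0.758, -0.303], "twist": [0, 0, 0.581]},
    {"translation": [0.771, 0.842, -0.337], "twist": [0, 0, 0.646]},
  ],
)

```text
t: 3.2
ee_pos: [404.0, -347.5, 303.3]
orientation: [2.547, 1.839, 0.0]
ft_force: [-0.7, -0.2, -0.1]
width: 87.9
```

Emit:
send_rows(
  commands=[
    {"translation": [0.077, 0.084, -0.034], "twist": [0, 0, 0.065]},
    {"translation": [0.154, 0.168, -0.067], "twist": [0, 0, 0.129]},
    {"translation": [0.231, 0.253, -0.101], "twist": [0, 0, 0.194]},
    {"translation": [0.308, 0.337, -0.135], "twist": [0, 0, 0.258]},
    {"translation": [0.386, 0.421, -0.169], "twist": [0, 0, 0.323]},
    {"translation": [0.463, 0.505, -0.202], "twist": [0, 0, 0.388]},
    {"translation": [0.54, 0.589, -0.236], "twist": [0, 0, 0.452]},
    {"translation": [0.617, 0.674, -0.27], "twist": [0, 0, 0.517]},
    {"translation": [0.771, 0.842, -0.337], "twist": [0, 0, 0.646]},
    {"translation": [0.771, 0.842, -0.337], "twist": [0, 0, 0.646]},
  ],
)

```text
t: 4.2
ee_pos: [481.6, -262.4, 269.1]
orientation: [-2.216, -2.225, -0.0]
ft_force: [-0.1, -0.4, -0.3]
width: 87.8
```

```bash
python3 - <<'E'
from h import *
for i in range(4): 
    grab("scene","pics/s1.png"); print(np.round(ctrl.get_obs()["ee_pos"],2))
i=cv2.imread("pics/s1.png")[0:300,60:460]; cv2.imwrite("pics/s1c.png",cv2.resize(i,None,fx=2,fy=2))
E
```

```text
[ 481.01 -263.12  269.44]
[ 480.62 -263.63  269.67]
[ 480.37 -264.02  269.84]
[ 480.22 -264.27  269.95]
```

View pics/s1c.png

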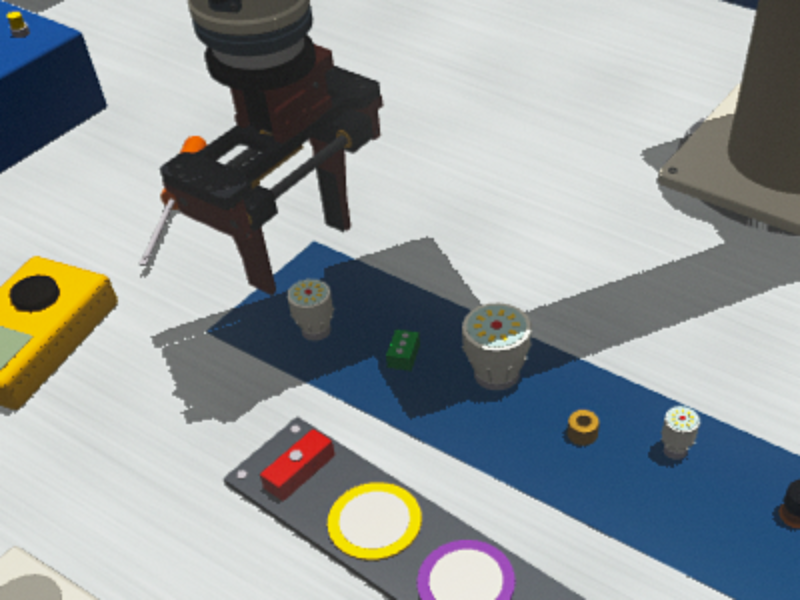

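The gripper sits just above the lamp_38 (crop ~310,300), with its jaws along x. I'll descend and grip.

Emit:
send_rows(
  commands=[
    {"translation": [0, 0, -0.1]},
    {"translation": [0, 0, -0.22]},
    {"translation": [0, 0, -0.34]},
    {"translation": [0, 0, -0.46]},
    {"translation": [0, 0, -0.56]},
    {"translation": [0, 0, -0.63]},
    {"translation": [0, 0, -0.67]},
    {"translation": [0, 0, -0.69]},
    {"translation": [0, 0, -0.69]},
    {"translation": [0, 0, -0.69]},
  ],
)

```text
validation failed for argument at $.co...
```

Emit:
send_rows(
  commands=[
    {"translation": [0, 0, 0]},
    {"translation": [0, 0, 0]},
    {"translation": [0, 0, 0]},
    {"translation": [0, 0, 0]},
    {"translation": [0, 0, 0]},
    {"translation": [0, 0, 0]},
    {"translation": [0, 0, 0]},
    {"translation": [0, 0, 0]},
    {"translation": [0, 0, 0]},
    {"translation": [0, 0, 0]},
  ],
  grip=1,
)

```text
validation failed for argument at $.co...
```

Twist is required in each row.

Emit:
send_rows(
  commands=[
    {"translation": [0, 0, -0.1], "twist": [0, 0, 0]},
    {"translation": [0, 0, -0.22], "twist": [0, 0, 0]},
    {"translation": [0, 0, -0.34], "twist": [0, 0, 0]},
    {"translation": [0, 0, -0.46], "twist": [0, 0, 0]},
    {"translation": [0, 0, -0.56], "twist": [0, 0, 0]},
    {"translation": [0, 0, -0.63], "twist": [0, 0, 0]},
    {"translation": [0, 0, -0.67], "twist": [0, 0, 0]},
    {"translation": [0, 0, -0.69], "twist": [0, 0, 0]},
    {"translation": [0, 0, -0.69], "twist": [0, 0, 0]},
    {"translation": [0, 0, -0.69], "twist": [0, 0, 0]},
  ],
)

```text
t: 5.4
ee_pos: [480.6, -264.1, 201.2]
orientation: [2.221, 2.221, 0.0]
ft_force: [0.2, 0.8, 0.1]
width: 87.7
```

Emit:
send_rows(
  commands=[
    {"translation": [0, 0, 0], "twist": [0, 0, 0]},
    {"translation": [0, 0, 0], "twist": [0, 0, 0]},
    {"translation": [0, 0, 0], "twist": [0, 0, 0]},
    {"translation": [0, 0, 0], "twist": [0, 0, 0]},
    {"translation": [0, 0, 0], "twist": [0, 0, 0]},
    {"translation": [0, 0, 0], "twist": [0, 0, 0]},
    {"translation": [0, 0, 0], "twist": [0, 0, 0]},
    {"translation": [0, 0, 0], "twist": [0, 0, 0]},
    {"translation": [0, 0, 0], "twist": [0, 0, 0]},
    {"translation": [0, 0, 0], "twist": [0, 0, 0]},
  ],
  grip=1,
)

```text
t: 6.4
ee_pos: [480.4, -264.0, 200.9]
orientation: [-2.221, -2.221, 0.0]
ft_force: [0.4, -1.2, 0.5]
width: 37.4
```

Emit:
send_rows(
  commands=[
    {"translation": [0, 0, 0.05], "twist": [0, 0, 0]},
    {"translation": [0, 0, 0.15], "twist": [0, 0, 0]},
    {"translation": [0, 0, 0.27], "twist": [0, 0, 0]},
    {"translation": [0.02, 0.04, 0.38], "twist": [0, 0, 0]},
    {"translation": [0.06, 0.1, 0.48], "twist": [0, 0, 0]},
    {"translation": [0.11, 0.19, 0.55], "twist": [0, 0, 0]},
    {"translation": [0.17, 0.3, 0.59], "twist": [0, 0, 0]},
    {"translation": [0.23, 0.4, 0.6], "twist": [0, 0, 0]},
    {"translation": [0.29, 0.51, 0.6], "twist": [0, 0, 0]},
    {"translation": [0.35, 0.61, 0.6], "twist": [0, 0, 0]},
  ],
)

```text
t: 7.4
ee_pos: [515.9, -201.7, 260.5]
orientation: [-2.22, -2.222, 0.0]
ft_force: [0.2, 0.2, -1.1]
width: 37.0
```

Emit:
send_rows(
  commands=[
    {"translation": [0.057, 0.1, 0], "twist": [0, 0, 0]},
    {"translation": [0.115, 0.2, 0], "twist": [0, 0, 0]},
    {"translation": [0.172, 0.3, 0], "twist": [0, 0, 0]},
    {"translation": [0.23, 0.4, 0], "twist": [0, 0, 0]},
    {"translation": [0.287, 0.5, 0], "twist": [0, 0, 0]},
    {"translation": [0.344, 0.6, 0], "twist": [0, 0, 0]},
    {"translation": [0.402, 0.7, 0], "twist": [0, 0, 0]},
    {"translation": [0.46, 0.8, 0], "twist": [0, 0, 0]},
    {"translation": [0.517, 0.9, 0], "twist": [0, 0, 0]},
    {"translation": [0.574, 1.0, 0], "twist": [0, 0, 0]},
  ],
)

```text
t: 8.4
ee_pos: [573.3, -102.2, 260.9]
orientation: [2.221, 2.221, -0.0]
ft_force: [-0.6, 0.2, -0.5]
width: 37.0
```

Emit:
send_rows(
  commands=[
    {"translation": [0.07, 0.12, 0], "twist": [0, 0, 0]},
    {"translation": [0.15, 0.26, 0], "twist": [0, 0, 0]},
    {"translation": [0.23, 0.41, 0], "twist": [0, 0, 0]},
    {"translation": [0.32, 0.56, 0], "twist": [0, 0, 0]},
    {"translation": [0.4, 0.7, 0], "twist": [0, 0, 0]},
    {"translation": [0.48, 0.83, 0], "twist": [0, 0, 0]},
    {"translation": [0.54, 0.94, 0], "twist": [0, 0, 0]},
    {"translation": [0.58, 1.0, 0], "twist": [0, 0, 0]},
    {"translation": [0.604, 1.0, 0], "twist": [0, 0, 0]},
    {"translation": [0.614, 1.0, 0], "twist": [0, 0, 0]},
  ],
)

```text
t: 9.4
ee_pos: [634.3, -3.2, 260.8]
orientation: [-2.221, -2.221, 0.0]
ft_force: [-0.4, 0.1, -1.3]
width: 37.0
```

Emit:
send_rows(
  commands=[
    {"translation": [0, 0.02, -0.02], "twist": [0, 0, 0]},
    {"translation": [0, 0.05, -0.08], "twist": [0, 0, 0]},
    {"translation": [0, 0.07, -0.15], "twist": [0, 0, 0]},
    {"translation": [0, 0.07, -0.23], "twist": [0, 0, 0]},
    {"translation": [0, 0.07, -0.31], "twist": [0, 0, 0]},
    {"translation": [0, 0.07, -0.38], "twist": [0, 0, 0]},
    {"translation": [0, 0.07, -0.43], "twist": [0, 0, 0]},
    {"translation": [0, 0.07, -0.47], "twist": [0, 0, 0]},
    {"translation": [0, 0.07, -0.49], "twist": [0, 0, 0]},
    {"translation": [0, 0.07, -0.49], "twist": [0, 0, 0]},
  ],
)

```text
t: 10.4
ee_pos: [634.3, 3.9, 212.0]
orientation: [2.221, 2.221, 0.0]
ft_force: [0.0, 0.2, -0.4]
width: 37.0
```

```bash
python3 - <<'E'
from h import *
d=grab("scene","pics/s2.png"); o=ctrl.get_obs(); print(np.round(o["ee_pos"],2),o["width"],o["ft_force"])
i=cv2.imread("pics/s2.png")[100:350,160:480]; cv2.imwrite("pics/s2c.png",cv2.resize(i,None,fx=2.3,fy=2.3))
E
```

```text
[634.34   3.93 212.05] 36.905016170709054 [-0.90425017  0.1538336  -0.35750033]
```

View pics/s2c.png

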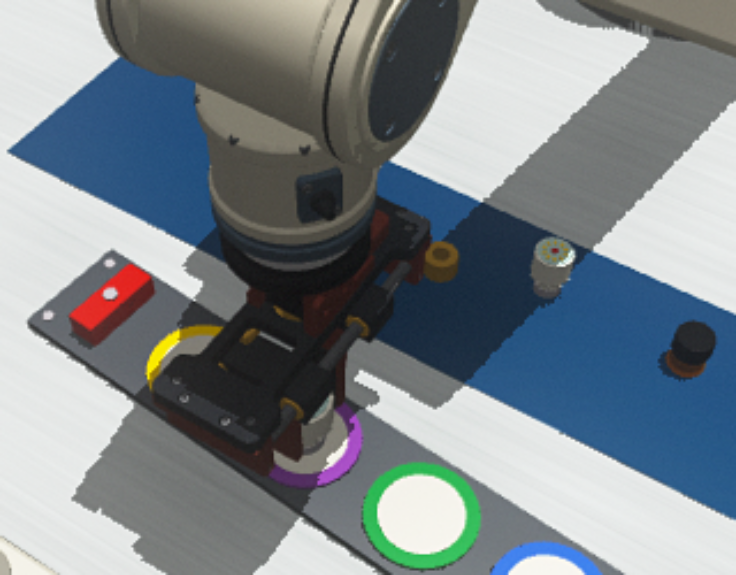

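The lamp hangs over the violet pad with no contact yet. I'll lower slowly and watch the force.

Emit:
send_rows(
  commands=[
    {"translation": [0, 0, -0.002], "twist": [0, 0, 0]},
    {"translation": [0, 0, -0.004], "twist": [0, 0, 0]},
    {"translation": [0, 0, -0.006], "twist": [0, 0, 0]},
    {"translation": [0, 0, -0.008], "twist": [0, 0, 0]},
    {"translation": [0, 0, -0.01], "twist": [0, 0, 0]},
    {"translation": [0, 0, -0.012], "twist": [0, 0, 0]},
    {"translation": [0, 0, -0.014], "twist": [0, 0, 0]},
    {"translation": [0, 0, -0.016], "twist": [0, 0, 0]},
    {"translation": [0, 0, -0.016], "twist": [0, 0, 0]},
    {"translation": [0, 0, -0.016], "twist": [0, 0, 0]},
  ],
)

```text
t: 11.45
ee_pos: [634.4, 3.9, 211.8]
orientation: [2.221, 2.221, 0.001]
ft_force: [-4.0, -0.6, 12.4]
width: 37.2
```

Emit:
send_rows(
  commands=[
    {"translation": [0, 0, 0.005], "twist": [0, 0, 0]},
    {"translation": [0, 0, 0.01], "twist": [0, 0, 0]},
    {"translation": [0, 0, 0.014], "twist": [0, 0, 0]},
    {"translation": [0, 0, 0.014], "twist": [0, 0, 0]},
    {"translation": [0, 0, 0.014], "twist": [0, 0, 0]},
    {"translation": [0, 0, 0.014], "twist": [0, 0, 0]},
    {"translation": [0, 0, 0.014], "twist": [0, 0, 0]},
    {"translation": [0, 0, 0.014], "twist": [0, 0, 0]},
    {"translation": [0, 0, 0.014], "twist": [0, 0, 0]},
    {"translation": [0, 0, 0.014], "twist": [0, 0, 0]},
  ],
)

```text
t: 12.45
ee_pos: [634.4, 3.9, 211.8]
orientation: [2.221, 2.221, 0.0]
ft_force: [-0.2, -0.4, 5.2]
width: 37.1
```

Emit:
send_rows(
  commands=[
    {"translation": [0, 0, 0], "twist": [0, 0, 0]},
    {"translation": [0, 0, 0], "twist": [0, 0, 0]},
    {"translation": [0, 0, 0], "twist": [0, 0, 0]},
    {"translation": [0, 0, 0], "twist": [0, 0, 0]},
    {"translation": [0, 0, 0], "twist": [0, 0, 0]},
    {"translation": [0, 0, 0], "twist": [0, 0, 0]},
    {"translation": [0, 0, 0], "twist": [0, 0, 0]},
    {"translation": [0, 0, 0], "twist": [0, 0, 0]},
    {"translation": [0, 0, 0], "twist": [0, 0, 0]},
    {"translation": [0, 0, 0], "twist": [0, 0, 0]},
  ],
  grip=-1,
)

```text
t: 13.45
ee_pos: [634.2, 4.0, 211.7]
orientation: [2.221, 2.221, 0.0]
ft_force: [0.4, -0.2, 0.5]
width: 87.8
```

Emit:
send_rows(
  commands=[
    {"translation": [0, 0, 0.06], "twist": [0, 0, 0]},
    {"translation": [0, 0, 0.16], "twist": [0, 0, 0]},
    {"translation": [0, 0, 0.26], "twist": [0, 0, 0]},
    {"translation": [0, 0, 0.36], "twist": [0, 0, 0]},
    {"translation": [0, 0, 0.46], "twist": [0, 0, 0]},
    {"translation": [-0.03, 0.01, 0.54], "twist": [0, 0, 0]},
    {"translation": [-0.08, 0.03, 0.58], "twist": [0, 0, 0]},
    {"translation": [-0.15, 0.06, 0.6], "twist": [0, 0, 0]},
    {"translation": [-0.23, 0.09, 0.6], "twist": [0, 0, 0]},
    {"translation": [-0.31, 0.12, 0.6], "twist": [0, 0, 0]},
  ],
)

```text
t: 14.45
ee_pos: [602.1, 16.3, 271.3]
orientation: [-2.221, -2.221, 0.001]
ft_force: [-0.3, 0.1, 0.3]
width: 87.8
```

Emit:
send_rows(
  commands=[
    {"translation": [-0.09, 0.03, 0], "twist": [0, 0, 0]},
    {"translation": [-0.18, 0.06, 0], "twist": [0, 0, 0]},
    {"translation": [-0.27, 0.09, 0], "twist": [0, 0, 0]},
    {"translation": [-0.36, 0.12, 0], "twist": [0, 0, 0]},
    {"translation": [-0.45, 0.15, 0], "twist": [0, 0, 0]},
    {"translation": [-0.54, 0.18, 0], "twist": [0, 0, 0]},
    {"translation": [-0.63, 0.21, 0], "twist": [0, 0, 0]},
    {"translation": [-0.72, 0.24, 0], "twist": [0, 0, 0]},
    {"translation": [-0.81, 0.27, 0], "twist": [0, 0, 0]},
    {"translation": [-0.9, 0.3, 0], "twist": [0, 0, 0]},
  ],
)

```text
t: 15.45
ee_pos: [512.5, 46.2, 271.7]
orientation: [2.221, 2.221, 0.0]
ft_force: [0.2, -0.9, -0.1]
width: 88.0
```

```bash
python3 - <<'E'
from h import *
for n,uv in(("top",(323,183)),("scene",(293,272))):
    d=grab(n,f"pics/{n}3.png")
    print(n,[(np.round(c,1),a,np.round(ray(d,c,57),1)) for c,a in reddots(d) if np.hypot(*(c-uv))<40])
print(np.round(ctrl.get_obs()["ee_pos"],1))
cv2.imwrite("pics/s3c.png",cv2.resize(cv2.imread("pics/scene3.png")[180:380,180:480],None,fx=2.5,fy=2.5))
E
```

```text
top []
scene [(array([291.2, 272.2]), np.int32(11), array([633. ,   4.3]))]
[511.9  46.3 271.6]
```

View pics/s3c.png

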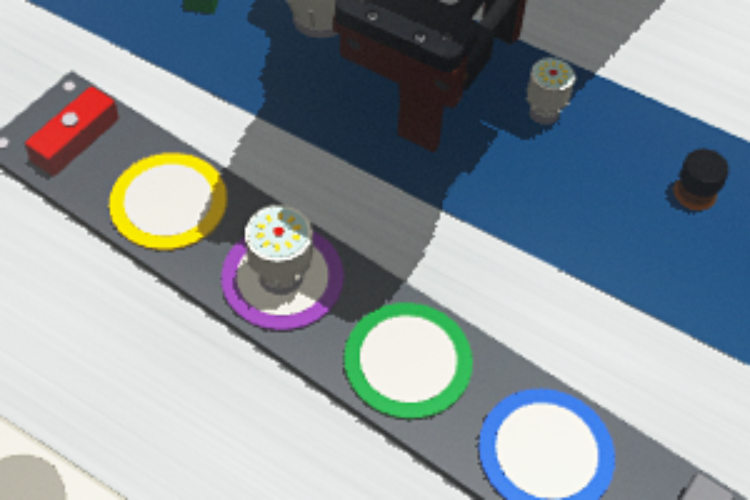

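lamp_38 is centred on the violet pad to within a millimetre (scene camera: pad 632.8, 4.9; lamp 633.0, 4.3). Next is lamp_28.

Emit:
send_rows(
  commands=[
    {"translation": [-0.1, 0.04, 0], "twist": [0, 0, 0]},
    {"translation": [-0.22, 0.08, 0], "twist": [0, 0, 0]},
    {"translation": [-0.35, 0.13, 0], "twist": [0, 0, 0]},
    {"translation": [-0.47, 0.17, 0], "twist": [0, 0, 0]},
    {"translation": [-0.58, 0.21, 0], "twist": [0, 0, 0]},
    {"translation": [-0.68, 0.25, 0], "twist": [0, 0, 0]},
    {"translation": [-0.76, 0.28, 0], "twist": [0, 0, 0]},
    {"translation": [-0.81, 0.3, 0], "twist": [0, 0, 0]},
    {"translation": [-0.82, 0.3, 0], "twist": [0, 0, 0]},
    {"translation": [-0.82, 0.3, 0], "twist": [0, 0, 0]},
  ],
)

```text
t: 16.55
ee_pos: [431.4, 76.0, 271.8]
orientation: [2.221, 2.221, 0.001]
ft_force: [-0.1, -0.2, -0.3]
width: 88.2
```

Emit:
send_rows(
  commands=[
    {"translation": [0, 0, -0.1], "twist": [0, 0, 0]},
    {"translation": [0, 0, -0.24], "twist": [0, 0, 0]},
    {"translation": [0, 0, -0.38], "twist": [0, 0, 0]},
    {"translation": [0, 0, -0.5], "twist": [0, 0, 0]},
    {"translation": [0, 0, -0.61], "twist": [0, 0, 0]},
    {"translation": [0, 0, -0.69], "twist": [0, 0, 0]},
    {"translation": [0, 0, -0.74], "twist": [0, 0, 0]},
    {"translation": [0, 0, -0.76], "twist": [0, 0, 0]},
    {"translation": [0, 0, -0.767], "twist": [0, 0, 0]},
    {"translation": [0, 0, -0.767], "twist": [0, 0, 0]},
  ],
)

```text
t: 17.55
ee_pos: [431.4, 76.0, 195.2]
orientation: [2.221, 2.221, 0.001]
ft_force: [-0.4, 0.7, 0.3]
width: 87.8
```

Emit:
send_rows(
  commands=[
    {"translation": [0, 0, 0], "twist": [0, 0, 0]},
    {"translation": [0, 0, 0], "twist": [0, 0, 0]},
    {"translation": [0, 0, 0], "twist": [0, 0, 0]},
    {"translation": [0, 0, 0], "twist": [0, 0, 0]},
    {"translation": [0, 0, 0], "twist": [0, 0, 0]},
    {"translation": [0, 0, 0], "twist": [0, 0, 0]},
    {"translation": [0, 0, 0], "twist": [0, 0, 0]},
    {"translation": [0, 0, 0], "twist": [0, 0, 0]},
    {"translation": [0, 0, 0], "twist": [0, 0, 0]},
    {"translation": [0, 0, 0], "twist": [0, 0, 0]},
  ],
  grip=1,
)

```text
t: 18.55
ee_pos: [431.2, 76.0, 195.0]
orientation: [-2.221, -2.221, 0.0]
ft_force: [0.4, 0.2, 0.4]
width: 27.0
```

Emit:
send_rows(
  commands=[
    {"translation": [0, 0, 0.06], "twist": [0, 0, 0]},
    {"translation": [0, 0, 0.16], "twist": [0, 0, 0]},
    {"translation": [0, 0, 0.26], "twist": [0, 0, 0]},
    {"translation": [0, 0, 0.36], "twist": [0, 0, 0]},
    {"translation": [0.01, -0.01, 0.46], "twist": [0, 0, 0]},
    {"translation": [0.04, -0.03, 0.54], "twist": [0, 0, 0]},
    {"translation": [0.09, -0.07, 0.58], "twist": [0, 0, 0]},
    {"translation": [0.16, -0.13, 0.6], "twist": [0, 0, 0]},
    {"translation": [0.24, -0.2, 0.6], "twist": [0, 0, 0]},
    {"translation": [0.32, -0.27, 0.6], "twist": [0, 0, 0]},
  ],
)

```text
t: 19.55
ee_pos: [464.0, 48.2, 254.7]
orientation: [-2.222, -2.221, 0.0]
ft_force: [-0.0, 0.6, 0.5]
width: 27.2
```

Emit:
send_rows(
  commands=[
    {"translation": [0.09, -0.07, 0], "twist": [0, 0, 0]},
    {"translation": [0.18, -0.15, 0], "twist": [0, 0, 0]},
    {"translation": [0.27, -0.22, 0], "twist": [0, 0, 0]},
    {"translation": [0.36, -0.3, 0], "twist": [0, 0, 0]},
    {"translation": [0.45, -0.37, 0], "twist": [0, 0, 0]},
    {"translation": [0.54, -0.44, 0], "twist": [0, 0, 0]},
    {"translation": [0.63, -0.52, 0], "twist": [0, 0, 0]},
    {"translation": [0.72, -0.59, 0], "twist": [0, 0, 0]},
    {"translation": [0.81, -0.67, 0], "twist": [0, 0, 0]},
    {"translation": [0.9, -0.74, 0], "twist": [0, 0, 0]},
  ],
)

```text
t: 20.55
ee_pos: [554.0, -25.7, 255.0]
orientation: [2.221, 2.221, -0.0]
ft_force: [0.4, 0.4, 0.1]
width: 27.4
```

Emit:
send_rows(
  commands=[
    {"translation": [0.09, -0.07, 0], "twist": [0, 0, 0]},
    {"translation": [0.2, -0.16, 0], "twist": [0, 0, 0]},
    {"translation": [0.31, -0.25, 0], "twist": [0, 0, 0]},
    {"translation": [0.42, -0.34, 0], "twist": [0, 0, 0]},
    {"translation": [0.52, -0.43, 0], "twist": [0, 0, 0]},
    {"translation": [0.61, -0.5, 0], "twist": [0, 0, 0]},
    {"translation": [0.68, -0.56, 0], "twist": [0, 0, 0]},
    {"translation": [0.72, -0.59, 0], "twist": [0, 0, 0]},
    {"translation": [0.736, -0.607, 0], "twist": [0, 0, 0]},
    {"translation": [0.736, -0.607, 0], "twist": [0, 0, 0]},
  ],
)

```text
t: 21.55
ee_pos: [626.8, -85.8, 254.9]
orientation: [-2.221, -2.221, 0.0]
ft_force: [0.1, -0.1, 0.0]
width: 27.1
```

Emit:
send_rows(
  commands=[
    {"translation": [0, 0, -0.04], "twist": [0, 0, 0]},
    {"translation": [0, 0, -0.11], "twist": [0, 0, 0]},
    {"translation": [0, 0, -0.19], "twist": [0, 0, 0]},
    {"translation": [0, 0, -0.27], "twist": [0, 0, 0]},
    {"translation": [0, 0, -0.34], "twist": [0, 0, 0]},
    {"translation": [0, 0, -0.4], "twist": [0, 0, 0]},
    {"translation": [0, 0, -0.44], "twist": [0, 0, 0]},
    {"translation": [0, 0, -0.465], "twist": [0, 0, 0]},
    {"translation": [0, 0, -0.48], "twist": [0, 0, 0]},
    {"translation": [0, 0, -0.48], "twist": [0, 0, 0]},
  ],
)

```text
t: 22.55
ee_pos: [626.8, -85.8, 206.9]
orientation: [-2.221, -2.221, 0.0]
ft_force: [0.2, -0.2, -0.2]
width: 27.3
```

Emit:
send_rows(
  commands=[
    {"translation": [0, 0, -0.002], "twist": [0, 0, 0]},
    {"translation": [0, 0, -0.004], "twist": [0, 0, 0]},
    {"translation": [0, 0, -0.006], "twist": [0, 0, 0]},
    {"translation": [0, 0, -0.008], "twist": [0, 0, 0]},
    {"translation": [0, 0, -0.01], "twist": [0, 0, 0]},
    {"translation": [0, 0, -0.01], "twist": [0, 0, 0]},
    {"translation": [0, 0, -0.01], "twist": [0, 0, 0]},
    {"translation": [0, 0, -0.01], "twist": [0, 0, 0]},
    {"translation": [0, 0, -0.01], "twist": [0, 0, 0]},
    {"translation": [0, 0, -0.01], "twist": [0, 0, 0]},
  ],
)

```text
t: 23.55
ee_pos: [626.8, -85.8, 206.0]
orientation: [2.221, 2.221, 0.0]
ft_force: [-0.1, 0.5, -0.6]
width: 27.2
```

Emit:
send_rows(
  commands=[
    {"translation": [0, 0, -0.002], "twist": [0, 0, 0]},
    {"translation": [0, 0, -0.004], "twist": [0, 0, 0]},
    {"translation": [0, 0, -0.006], "twist": [0, 0, 0]},
    {"translation": [0, 0, -0.008], "twist": [0, 0, 0]},
    {"translation": [0, 0, -0.01], "twist": [0, 0, 0]},
    {"translation": [0, 0, -0.012], "twist": [0, 0, 0]},
    {"translation": [0, 0, -0.012], "twist": [0, 0, 0]},
    {"translation": [0, 0, -0.012], "twist": [0, 0, 0]},
    {"translation": [0, 0, -0.012], "twist": [0, 0, 0]},
    {"translation": [0, 0, -0.012], "twist": [0, 0, 0]},
  ],
)

```text
t: 24.55
ee_pos: [626.9, -85.8, 205.9]
orientation: [2.221, 2.221, 0.0]
ft_force: [-4.5, -0.4, 11.7]
width: 26.9
```

Emit:
send_rows(
  commands=[
    {"translation": [0, 0, 0.004], "twist": [0, 0, 0]},
    {"translation": [0, 0, 0.008], "twist": [0, 0, 0]},
    {"translation": [0, 0, 0.011], "twist": [0, 0, 0]},
    {"translation": [0, 0, 0.011], "twist": [0, 0, 0]},
    {"translation": [0, 0, 0.011], "twist": [0, 0, 0]},
    {"translation": [0, 0, 0.011], "twist": [0, 0, 0]},
    {"translation": [0, 0, 0.011], "twist": [0, 0, 0]},
    {"translation": [0, 0, 0.011], "twist": [0, 0, 0]},
    {"translation": [0, 0, 0.011], "twist": [0, 0, 0]},
    {"translation": [0, 0, 0.011], "twist": [0, 0, 0]},
  ],
)

```text
t: 25.55
ee_pos: [626.9, -85.8, 205.9]
orientation: [2.221, 2.221, 0.0]
ft_force: [-0.7, 0.3, 4.7]
width: 27.1
```

Emit:
send_rows(
  commands=[
    {"translation": [0, 0, 0], "twist": [0, 0, 0]},
    {"translation": [0, 0, 0], "twist": [0, 0, 0]},
    {"translation": [0, 0, 0], "twist": [0, 0, 0]},
    {"translation": [0, 0, 0], "twist": [0, 0, 0]},
    {"translation": [0, 0, 0], "twist": [0, 0, 0]},
    {"translation": [0, 0, 0], "twist": [0, 0, 0]},
    {"translation": [0, 0, 0], "twist": [0, 0, 0]},
    {"translation": [0, 0, 0], "twist": [0, 0, 0]},
    {"translation": [0, 0, 0], "twist": [0, 0, 0]},
    {"translation": [0, 0, 0], "twist": [0, 0, 0]},
  ],
  grip=-1,
)

```text
t: 26.55
ee_pos: [626.8, -85.7, 205.9]
orientation: [-2.221, -2.221, 0.0]
ft_force: [-0.5, 0.3, 0.6]
width: 88.0
```

Emit:
send_rows(
  commands=[
    {"translation": [0, 0, 0.06], "twist": [0, 0, 0]},
    {"translation": [0, 0, 0.17], "twist": [0, 0, 0]},
    {"translation": [0, 0, 0.29], "twist": [0, 0, 0]},
    {"translation": [0, 0, 0.41], "twist": [0, 0, 0]},
    {"translation": [0, 0, 0.52], "twist": [0, 0, 0]},
    {"translation": [-0.03, 0, 0.61], "twist": [0, 0, 0]},
    {"translation": [-0.08, 0, 0.67], "twist": [0, 0, 0]},
    {"translation": [-0.15, 0, 0.7], "twist": [0, 0, 0]},
    {"translation": [-0.23, 0, 0.7], "twist": [0, 0, 0]},
    {"translation": [-0.32, 0, 0.7], "twist": [0, 0, 0]},
  ],
)

```text
t: 27.55
ee_pos: [593.8, -85.7, 275.5]
orientation: [-2.221, -2.221, 0.001]
ft_force: [0.8, 1.5, 0.1]
width: 87.6
```

Emit:
send_rows(
  commands=[
    {"translation": [-0.09, -0.01, 0], "twist": [0, 0, 0]},
    {"translation": [-0.18, -0.02, 0], "twist": [0, 0, 0]},
    {"translation": [-0.27, -0.03, 0], "twist": [0, 0, 0]},
    {"translation": [-0.36, -0.04, 0], "twist": [0, 0, 0]},
    {"translation": [-0.45, -0.05, 0], "twist": [0, 0, 0]},
    {"translation": [-0.54, -0.06, 0], "twist": [0, 0, 0]},
    {"translation": [-0.63, -0.07, 0], "twist": [0, 0, 0]},
    {"translation": [-0.72, -0.08, 0], "twist": [0, 0, 0]},
    {"translation": [-0.81, -0.09, 0], "twist": [0, 0, 0]},
    {"translation": [-0.9, -0.1, 0], "twist": [0, 0, 0]},
  ],
)

```text
t: 28.55
ee_pos: [504.1, -95.8, 275.9]
orientation: [2.221, 2.221, 0.0]
ft_force: [-0.2, 0.8, 0.4]
width: 87.6
```

Emit:
send_rows(
  commands=[
    {"translation": [-0.09, 0, 0], "twist": [0, 0, 0]},
    {"translation": [-0.19, 0, 0], "twist": [0, 0, 0]},
    {"translation": [-0.29, 0, 0], "twist": [0, 0, 0]},
    {"translation": [-0.39, 0, 0], "twist": [0, 0, 0]},
    {"translation": [-0.49, 0, 0], "twist": [0, 0, 0]},
    {"translation": [-0.57, 0, 0], "twist": [0, 0, 0]},
    {"translation": [-0.63, 0, 0], "twist": [0, 0, 0]},
    {"translation": [-0.67, 0, 0], "twist": [0, 0, 0]},
    {"translation": [-0.682, 0, 0], "twist": [0, 0, 0]},
    {"translation": [-0.682, 0, 0], "twist": [0, 0, 0]},
  ],
)

```text
t: 29.55
ee_pos: [436.7, -95.8, 275.9]
orientation: [2.221, 2.221, 0.0]
ft_force: [-0.6, -0.3, 0.6]
width: 87.8
```

```bash
python3 - <<'E'
from h import *
d=grab("scene","pics/scene4.png"); print([(np.round(c,1),a,np.round(ray(d,c,51),1)) for c,a in reddots(d) if np.hypot(*(c-(247,240)))<40])
print(np.round(ctrl.get_obs()["ee_pos"],1))
cv2.imwrite("pics/s4c.png",cv2.resize(cv2.imread("pics/scene4.png")[80:320,160:460],None,fx=2.5,fy=2.5))
E
```

```text
[(array([243.2, 243.4]), np.int32(5), array([625.6, -86. ]))]
[436.9 -95.8 275.9]
```

View pics/s4c.png

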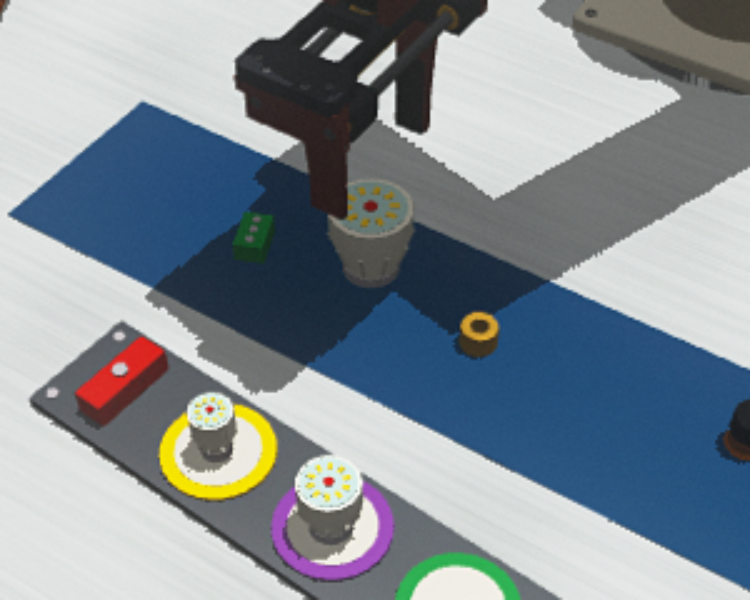

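lamp_28 stands on the yellow pad, about 1 mm off centre, and the gripper is over lamp_58 (crop 370,205).

Emit:
send_rows(
  commands=[
    {"translation": [0, 0, -0.08], "twist": [0, 0, 0]},
    {"translation": [0, 0, -0.18], "twist": [0, 0, 0]},
    {"translation": [0, 0, -0.29], "twist": [0, 0, 0]},
    {"translation": [0, 0, -0.4], "twist": [0, 0, 0]},
    {"translation": [0, 0, -0.49], "twist": [0, 0, 0]},
    {"translation": [0, 0, -0.56], "twist": [0, 0, 0]},
    {"translation": [0, 0, -0.61], "twist": [0, 0, 0]},
    {"translation": [0, 0, -0.63], "twist": [0, 0, 0]},
    {"translation": [0, 0, -0.639], "twist": [0, 0, 0]},
    {"translation": [0, 0, -0.639], "twist": [0, 0, 0]},
  ],
)

```text
t: 30.6
ee_pos: [436.7, -95.8, 212.1]
orientation: [2.221, 2.221, 0.0]
ft_force: [0.2, -0.2, -0.3]
width: 87.8
```

Emit:
send_rows(
  commands=[
    {"translation": [0, 0, 0], "twist": [0, 0, 0]},
    {"translation": [0, 0, 0], "twist": [0, 0, 0]},
    {"translation": [0, 0, 0], "twist": [0, 0, 0]},
    {"translation": [0, 0, 0], "twist": [0, 0, 0]},
    {"translation": [0, 0, 0], "twist": [0, 0, 0]},
    {"translation": [0, 0, 0], "twist": [0, 0, 0]},
    {"translation": [0, 0, 0], "twist": [0, 0, 0]},
    {"translation": [0, 0, 0], "twist": [0, 0, 0]},
    {"translation": [0, 0, 0], "twist": [0, 0, 0]},
    {"translation": [0, 0, 0], "twist": [0, 0, 0]},
  ],
  grip=1,
)

```text
t: 31.6
ee_pos: [436.7, -95.8, 212.1]
orientation: [2.221, 2.221, 0.0]
ft_force: [-1.6, 0.1, 5.5]
width: 57.1
```

Emit:
send_rows(
  commands=[
    {"translation": [0, 0, 0.05], "twist": [0, 0, 0]},
    {"translation": [0, 0, 0.15], "twist": [0, 0, 0]},
    {"translation": [0, 0, 0.26], "twist": [0, 0, 0]},
    {"translation": [0, 0, 0.37], "twist": [0, 0, 0]},
    {"translation": [0, 0, 0.48], "twist": [0, 0, 0]},
    {"translation": [0.01, 0.02, 0.58], "twist": [0, 0, 0]},
    {"translation": [0.04, 0.06, 0.65], "twist": [0, 0, 0]},
    {"translation": [0.09, 0.12, 0.69], "twist": [0, 0, 0]},
    {"translation": [0.15, 0.2, 0.7], "twist": [0, 0, 0]},
    {"translation": [0.22, 0.29, 0.7], "twist": [0, 0, 0]},
  ],
)

```text
t: 32.6
ee_pos: [459.2, -66.0, 282.0]
orientation: [-2.221, -2.221, -0.0]
ft_force: [-0.3, -0.1, -0.7]
width: 57.2
```

Emit:
send_rows(
  commands=[
    {"translation": [0.072, 0.095, 0], "twist": [0, 0, 0]},
    {"translation": [0.144, 0.19, 0], "twist": [0, 0, 0]},
    {"translation": [0.216, 0.285, 0], "twist": [0, 0, 0]},
    {"translation": [0.288, 0.38, 0], "twist": [0, 0, 0]},
    {"translation": [0.36, 0.475, 0], "twist": [0, 0, 0]},
    {"translation": [0.432, 0.57, 0], "twist": [0, 0, 0]},
    {"translation": [0.504, 0.665, 0], "twist": [0, 0, 0]},
    {"translation": [0.576, 0.76, 0], "twist": [0, 0, 0]},
    {"translation": [0.648, 0.855, 0], "twist": [0, 0, 0]},
    {"translation": [0.72, 0.95, 0], "twist": [0, 0, 0]},
  ],
)

```text
t: 33.6
ee_pos: [531.2, 29.0, 282.0]
orientation: [2.221, 2.221, 0.0]
ft_force: [-0.7, -0.5, -1.1]
width: 56.9
```

Emit:
send_rows(
  commands=[
    {"translation": [0.072, 0.095, 0], "twist": [0, 0, 0]},
    {"translation": [0.144, 0.19, 0], "twist": [0, 0, 0]},
    {"translation": [0.216, 0.285, 0], "twist": [0, 0, 0]},
    {"translation": [0.288, 0.38, 0], "twist": [0, 0, 0]},
    {"translation": [0.36, 0.475, 0], "twist": [0, 0, 0]},
    {"translation": [0.432, 0.57, 0], "twist": [0, 0, 0]},
    {"translation": [0.504, 0.665, 0], "twist": [0, 0, 0]},
    {"translation": [0.576, 0.76, 0], "twist": [0, 0, 0]},
    {"translation": [0.648, 0.855, 0], "twist": [0, 0, 0]},
    {"translation": [0.72, 0.95, 0], "twist": [0, 0, 0]},
  ],
)

```text
t: 34.6
ee_pos: [603.2, 124.1, 282.0]
orientation: [-2.221, -2.221, 0.0]
ft_force: [0.4, -0.6, -2.1]
width: 57.3
```

Emit:
send_rows(
  commands=[
    {"translation": [0.07, 0.09, 0], "twist": [0, 0, 0]},
    {"translation": [0.14, 0.18, 0], "twist": [0, 0, 0]},
    {"translation": [0.21, 0.27, 0], "twist": [0, 0, 0]},
    {"translation": [0.28, 0.36, 0], "twist": [0, 0, 0]},
    {"translation": [0.34, 0.44, 0], "twist": [0, 0, 0]},
    {"translation": [0.4, 0.52, 0], "twist": [0, 0, 0]},
    {"translation": [0.44, 0.57, 0], "twist": [0, 0, 0]},
    {"translation": [0.46, 0.6, 0], "twist": [0, 0, 0]},
    {"translation": [0.464, 0.606, 0], "twist": [0, 0, 0]},
    {"translation": [0.464, 0.606, 0], "twist": [0, 0, 0]},
  ],
)

```text
t: 35.6
ee_pos: [648.9, 183.8, 281.9]
orientation: [-2.221, -2.221, 0.001]
ft_force: [-0.6, -0.0, -1.4]
width: 57.5
```

Emit:
send_rows(
  commands=[
    {"translation": [0, 0, -0.06], "twist": [0, 0, 0]},
    {"translation": [0, 0, -0.15], "twist": [0, 0, 0]},
    {"translation": [0, 0, -0.24], "twist": [0, 0, 0]},
    {"translation": [0, 0, -0.33], "twist": [0, 0, 0]},
    {"translation": [0, 0, -0.41], "twist": [0, 0, 0]},
    {"translation": [0, 0, -0.48], "twist": [0, 0, 0]},
    {"translation": [0, 0, -0.53], "twist": [0, 0, 0]},
    {"translation": [0, 0, -0.56], "twist": [0, 0, 0]},
    {"translation": [0, 0, -0.575], "twist": [0, 0, 0]},
    {"translation": [0, 0, -0.58], "twist": [0, 0, 0]},
  ],
)

```text
t: 36.6
ee_pos: [649.1, 183.9, 224.0]
orientation: [2.221, 2.221, 0.0]
ft_force: [-0.6, -0.1, -2.0]
width: 57.4
```

Emit:
send_rows(
  commands=[
    {"translation": [0, 0, -0.002], "twist": [0, 0, 0]},
    {"translation": [0, 0, -0.004], "twist": [0, 0, 0]},
    {"translation": [0, 0, -0.006], "twist": [0, 0, 0]},
    {"translation": [0, 0, -0.008], "twist": [0, 0, 0]},
    {"translation": [0, 0, -0.01], "twist": [0, 0, 0]},
    {"translation": [0, 0, -0.012], "twist": [0, 0, 0]},
    {"translation": [0, 0, -0.014], "twist": [0, 0, 0]},
    {"translation": [0, 0, -0.015], "twist": [0, 0, 0]},
    {"translation": [0, 0, -0.015], "twist": [0, 0, 0]},
    {"translation": [0, 0, -0.015], "twist": [0, 0, 0]},
  ],
)

```text
t: 37.6
ee_pos: [649.1, 183.9, 223.2]
orientation: [2.221, 2.221, 0.0]
ft_force: [-3.1, -0.1, 5.8]
width: 57.1
```

Emit:
send_rows(
  commands=[
    {"translation": [0, 0, 0.002], "twist": [0, 0, 0]},
    {"translation": [0, 0, 0.005], "twist": [0, 0, 0]},
    {"translation": [0, 0, 0.006], "twist": [0, 0, 0]},
    {"translation": [0, 0, 0.006], "twist": [0, 0, 0]},
    {"translation": [0, 0, 0.006], "twist": [0, 0, 0]},
    {"translation": [0, 0, 0.006], "twist": [0, 0, 0]},
    {"translation": [0, 0, 0.006], "twist": [0, 0, 0]},
    {"translation": [0, 0, 0.006], "twist": [0, 0, 0]},
    {"translation": [0, 0, 0.006], "twist": [0, 0, 0]},
    {"translation": [0, 0, 0.006], "twist": [0, 0, 0]},
  ],
)

```text
t: 38.6
ee_pos: [649.1, 183.9, 223.2]
orientation: [2.221, 2.221, 0.0]
ft_force: [-1.1, -0.8, 5.3]
width: 57.5
```

Emit:
send_rows(
  commands=[
    {"translation": [0, 0, 0], "twist": [0, 0, 0]},
    {"translation": [0, 0, 0], "twist": [0, 0, 0]},
    {"translation": [0, 0, 0], "twist": [0, 0, 0]},
    {"translation": [0, 0, 0], "twist": [0, 0, 0]},
    {"translation": [0, 0, 0], "twist": [0, 0, 0]},
    {"translation": [0, 0, 0], "twist": [0, 0, 0]},
    {"translation": [0, 0, 0], "twist": [0, 0, 0]},
    {"translation": [0, 0, 0], "twist": [0, 0, 0]},
    {"translation": [0, 0, 0], "twist": [0, 0, 0]},
    {"translation": [0, 0, 0], "twist": [0, 0, 0]},
  ],
  grip=-1,
)

```text
t: 39.6
ee_pos: [649.0, 183.9, 223.1]
orientation: [2.221, 2.221, 0.0]
ft_force: [0.1, -0.2, 0.5]
width: 87.5
```

Emit:
send_rows(
  commands=[
    {"translation": [0, 0, 0.06], "twist": [0, 0, 0]},
    {"translation": [0, 0, 0.16], "twist": [0, 0, 0]},
    {"translation": [0, 0, 0.26], "twist": [0, 0, 0]},
    {"translation": [0, 0, 0.36], "twist": [0, 0, 0]},
    {"translation": [0, 0, 0.46], "twist": [0, 0, 0]},
    {"translation": [-0.03, 0.02, 0.54], "twist": [0, 0, 0]},
    {"translation": [-0.08, 0.05, 0.58], "twist": [0, 0, 0]},
    {"translation": [-0.15, 0.08, 0.6], "twist": [0, 0, 0]},
    {"translation": [-0.23, 0.12, 0.6], "twist": [0, 0, 0]},
    {"translation": [-0.32, 0.17, 0.6], "twist": [0, 0, 0]},
  ],
)

```text
t: 40.6
ee_pos: [616.0, 201.2, 282.7]
orientation: [-2.221, -2.221, 0.001]
ft_force: [-0.2, 0.4, 1.2]
width: 87.8
```

Emit:
send_rows(
  commands=[
    {"translation": [-0.09, 0.05, 0], "twist": [0, 0, 0]},
    {"translation": [-0.18, 0.09, 0], "twist": [0, 0, 0]},
    {"translation": [-0.27, 0.14, 0], "twist": [0, 0, 0]},
    {"translation": [-0.36, 0.18, 0], "twist": [0, 0, 0]},
    {"translation": [-0.45, 0.23, 0], "twist": [0, 0, 0]},
    {"translation": [-0.54, 0.28, 0], "twist": [0, 0, 0]},
    {"translation": [-0.63, 0.33, 0], "twist": [0, 0, 0]},
    {"translation": [-0.72, 0.38, 0], "twist": [0, 0, 0]},
    {"translation": [-0.81, 0.43, 0], "twist": [0, 0, 0]},
    {"translation": [-0.9, 0.48, 0], "twist": [0, 0, 0]},
  ],
)

```text
t: 41.6
ee_pos: [526.3, 249.3, 283.1]
orientation: [2.221, 2.221, 0.0]
ft_force: [0.4, 0.3, 0.7]
width: 87.5
```

Emit:
send_rows(
  commands=[
    {"translation": [-0.09, 0.05, 0], "twist": [0, 0, 0]},
    {"translation": [-0.19, 0.1, 0], "twist": [0, 0, 0]},
    {"translation": [-0.29, 0.15, 0], "twist": [0, 0, 0]},
    {"translation": [-0.39, 0.2, 0], "twist": [0, 0, 0]},
    {"translation": [-0.49, 0.25, 0], "twist": [0, 0, 0]},
    {"translation": [-0.58, 0.29, 0], "twist": [0, 0, 0]},
    {"translation": [-0.65, 0.33, 0], "twist": [0, 0, 0]},
    {"translation": [-0.7, 0.35, 0], "twist": [0, 0, 0]},
    {"translation": [-0.719, 0.358, 0], "twist": [0, 0, 0]},
    {"translation": [-0.719, 0.358, 0], "twist": [0, 0, 0]},
  ],
)

```text
t: 42.6
ee_pos: [455.0, 284.8, 283.1]
orientation: [2.221, 2.222, 0.0]
ft_force: [0.5, 1.0, -0.1]
width: 87.7
```

```bash
python3 - <<'E'
from h import *
d=grab("scene","pics/scene5.png"); print([(np.round(c,1),a,np.round(ray(d,c,69),1)) for c,a in reddots(d) if np.hypot(*(c-(398,330)))<40])
print(np.round(ctrl.get_obs()["ee_pos"],1))
cv2.imwrite("pics/s5c.png",cv2.resize(cv2.imread("pics/scene5.png")[150:450,200:600],None,fx=2,fy=2))
E
```

```text
[(array([405.2, 340.3]), np.int32(36), array([647.5, 184.6]))]
[455.2 284.7 283.2]
```

View pics/s5c.png

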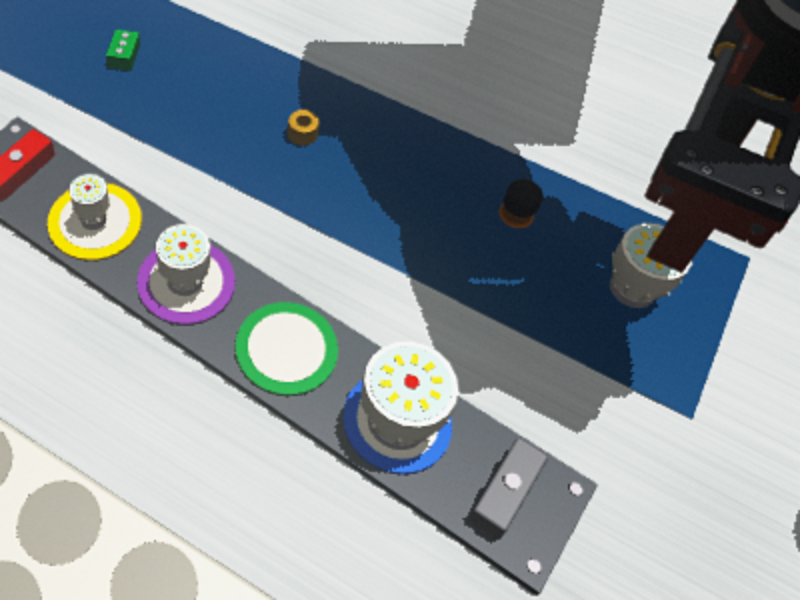

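Three lamps now stand centred; for lamp_58 the scene camera reads 647.5, 184.6 against the blue pad's 647.6, 184.8. Next I'll grasp lamp_48.

Emit:
send_rows(
  commands=[
    {"translation": [0, 0, -0.1], "twist": [0, 0, 0]},
    {"translation": [0, 0, -0.24], "twist": [0, 0, 0]},
    {"translation": [0, 0, -0.38], "twist": [0, 0, 0]},
    {"translation": [0, 0, -0.5], "twist": [0, 0, 0]},
    {"translation": [0, 0, -0.61], "twist": [0, 0, 0]},
    {"translation": [0, 0, -0.69], "twist": [0, 0, 0]},
    {"translation": [0, 0, -0.74], "twist": [0, 0, 0]},
    {"translation": [0, 0, -0.765], "twist": [0, 0, 0]},
    {"translation": [0, 0, -0.771], "twist": [0, 0, 0]},
    {"translation": [0, 0, -0.771], "twist": [0, 0, 0]},
  ],
)

```text
t: 43.65
ee_pos: [455.2, 284.7, 206.3]
orientation: [2.221, 2.221, 0.001]
ft_force: [-0.3, 0.2, -1.0]
width: 87.8
```

Emit:
send_rows(
  commands=[
    {"translation": [0, 0, 0], "twist": [0, 0, 0]},
    {"translation": [0, 0, 0], "twist": [0, 0, 0]},
    {"translation": [0, 0, 0], "twist": [0, 0, 0]},
    {"translation": [0, 0, 0], "twist": [0, 0, 0]},
    {"translation": [0, 0, 0], "twist": [0, 0, 0]},
    {"translation": [0, 0, 0], "twist": [0, 0, 0]},
    {"translation": [0, 0, 0], "twist": [0, 0, 0]},
    {"translation": [0, 0, 0], "twist": [0, 0, 0]},
    {"translation": [0, 0, 0], "twist": [0, 0, 0]},
    {"translation": [0, 0, 0], "twist": [0, 0, 0]},
  ],
  grip=1,
)

```text
t: 44.65
ee_pos: [455.1, 284.7, 206.0]
orientation: [2.221, 2.221, 0.0]
ft_force: [1.1, -0.2, 1.2]
width: 47.2
```

Emit:
send_rows(
  commands=[
    {"translation": [0, 0, 0.05], "twist": [0, 0, 0]},
    {"translation": [0, 0, 0.16], "twist": [0, 0, 0]},
    {"translation": [0, 0, 0.28], "twist": [0, 0, 0]},
    {"translation": [0, 0, 0.41], "twist": [0, 0, 0]},
    {"translation": [0, 0, 0.54], "twist": [0, 0, 0]},
    {"translation": [0, 0, 0.66], "twist": [0, 0, 0]},
    {"translation": [0.01, -0.02, 0.76], "twist": [0, 0, 0]},
    {"translation": [0.03, -0.07, 0.82], "twist": [0, 0, 0]},
    {"translation": [0.07, -0.14, 0.85], "twist": [0, 0, 0]},
    {"translation": [0.13, -0.23, 0.85], "twist": [0, 0, 0]},
  ],
)

```text
t: 45.65
ee_pos: [468.4, 261.1, 291.2]
orientation: [2.221, 2.222, 0.0]
ft_force: [0.2, -0.1, -1.2]
width: 47.0
```

Emit:
send_rows(
  commands=[
    {"translation": [0.08, -0.09, 0], "twist": [0, 0, 0]},
    {"translation": [0.16, -0.18, 0], "twist": [0, 0, 0]},
    {"translation": [0.25, -0.27, 0], "twist": [0, 0, 0]},
    {"translation": [0.34, -0.36, 0], "twist": [0, 0, 0]},
    {"translation": [0.43, -0.45, 0], "twist": [0, 0, 0]},
    {"translation": [0.52, -0.54, 0], "twist": [0, 0, 0]},
    {"translation": [0.61, -0.63, 0], "twist": [0, 0, 0]},
    {"translation": [0.7, -0.72, 0], "twist": [0, 0, 0]},
    {"translation": [0.79, -0.81, 0], "twist": [0, 0, 0]},
    {"translation": [0.88, -0.9, 0], "twist": [0, 0, 0]},
  ],
)

```text
t: 46.65
ee_pos: [556.9, 170.9, 291.0]
orientation: [-2.221, -2.221, 0.0]
ft_force: [0.2, 1.0, -1.6]
width: 47.1
```

Emit:
send_rows(
  commands=[
    {"translation": [0.09, -0.09, 0], "twist": [0, 0, 0]},
    {"translation": [0.2, -0.18, 0], "twist": [0, 0, 0]},
    {"translation": [0.32, -0.29, 0], "twist": [0, 0, 0]},
    {"translation": [0.44, -0.4, 0], "twist": [0, 0, 0]},
    {"translation": [0.56, -0.51, 0], "twist": [0, 0, 0]},
    {"translation": [0.67, -0.61, 0], "twist": [0, 0, 0]},
    {"translation": [0.76, -0.69, 0], "twist": [0, 0, 0]},
    {"translation": [0.82, -0.75, 0], "twist": [0, 0, 0]},
    {"translation": [0.85, -0.77, 0], "twist": [0, 0, 0]},
    {"translation": [0.856, -0.777, 0], "twist": [0, 0, 0]},
  ],
)

```text
t: 47.65
ee_pos: [641.9, 93.8, 290.9]
orientation: [-2.222, -2.221, 0.0]
ft_force: [-0.8, 0.3, -1.1]
width: 47.2
```

Emit:
send_rows(
  commands=[
    {"translation": [0, 0, -0.06], "twist": [0, 0, 0]},
    {"translation": [0, 0, -0.17], "twist": [0, 0, 0]},
    {"translation": [0, 0, -0.29], "twist": [0, 0, 0]},
    {"translation": [0, 0, -0.41], "twist": [0, 0, 0]},
    {"translation": [0, 0, -0.52], "twist": [0, 0, 0]},
    {"translation": [0, 0, -0.61], "twist": [0, 0, 0]},
    {"translation": [0, 0, -0.67], "twist": [0, 0, 0]},
    {"translation": [0, 0, -0.71], "twist": [0, 0, 0]},
    {"translation": [0, 0, -0.725], "twist": [0, 0, 0]},
    {"translation": [0, 0, -0.73], "twist": [0, 0, 0]},
  ],
)

```text
t: 48.65
ee_pos: [641.8, 94.0, 218.1]
orientation: [2.221, 2.221, 0.0]
ft_force: [-0.6, -0.0, -0.5]
width: 47.4
```

Emit:
send_rows(
  commands=[
    {"translation": [0, 0, -0.002], "twist": [0, 0, 0]},
    {"translation": [0, 0, -0.004], "twist": [0, 0, 0]},
    {"translation": [0, 0, -0.006], "twist": [0, 0, 0]},
    {"translation": [0, 0, -0.008], "twist": [0, 0, 0]},
    {"translation": [0, 0, -0.01], "twist": [0, 0, 0]},
    {"translation": [0, 0, -0.012], "twist": [0, 0, 0]},
    {"translation": [0, 0, -0.014], "twist": [0, 0, 0]},
    {"translation": [0, 0, -0.015], "twist": [0, 0, 0]},
    {"translation": [0, 0, -0.015], "twist": [0, 0, 0]},
    {"translation": [0, 0, -0.015], "twist": [0, 0, 0]},
  ],
)

```text
t: 49.65
ee_pos: [641.8, 93.9, 217.0]
orientation: [2.221, 2.221, 0.0]
ft_force: [-1.7, 0.1, 5.5]
width: 47.4
```

Emit:
send_rows(
  commands=[
    {"translation": [0, 0, 0.002], "twist": [0, 0, 0]},
    {"translation": [0, 0, 0.004], "twist": [0, 0, 0]},
    {"translation": [0, 0, 0.004], "twist": [0, 0, 0]},
    {"translation": [0, 0, 0.004], "twist": [0, 0, 0]},
    {"translation": [0, 0, 0.004], "twist": [0, 0, 0]},
    {"translation": [0, 0, 0.004], "twist": [0, 0, 0]},
    {"translation": [0, 0, 0.004], "twist": [0, 0, 0]},
    {"translation": [0, 0, 0.004], "twist": [0, 0, 0]},
    {"translation": [0, 0, 0.004], "twist": [0, 0, 0]},
    {"translation": [0, 0, 0.004], "twist": [0, 0, 0]},
  ],
)

```text
t: 50.65
ee_pos: [641.8, 94.0, 217.1]
orientation: [2.221, 2.221, 0.0]
ft_force: [-1.1, -0.6, 5.6]
width: 47.4
```

Emit:
send_rows(
  commands=[
    {"translation": [0, 0, 0], "twist": [0, 0, 0]},
    {"translation": [0, 0, 0], "twist": [0, 0, 0]},
    {"translation": [0, 0, 0], "twist": [0, 0, 0]},
    {"translation": [0, 0, 0], "twist": [0, 0, 0]},
    {"translation": [0, 0, 0], "twist": [0, 0, 0]},
    {"translation": [0, 0, 0], "twist": [0, 0, 0]},
    {"translation": [0, 0, 0], "twist": [0, 0, 0]},
    {"translation": [0, 0, 0], "twist": [0, 0, 0]},
    {"translation": [0, 0, 0], "twist": [0, 0, 0]},
    {"translation": [0, 0, 0], "twist": [0, 0, 0]},
  ],
  grip=-1,
)

```text
t: 51.65
ee_pos: [641.7, 94.0, 216.9]
orientation: [2.221, 2.221, 0.0]
ft_force: [0.5, -0.7, 0.2]
width: 87.8
```

Emit:
send_rows(
  commands=[
    {"translation": [0, 0, 0.06], "twist": [0, 0, 0]},
    {"translation": [0, 0, 0.16], "twist": [0, 0, 0]},
    {"translation": [0, 0, 0.27], "twist": [0, 0, 0]},
    {"translation": [0, 0, 0.38], "twist": [0, 0, 0]},
    {"translation": [0, 0, 0.49], "twist": [0, 0, 0]},
    {"translation": [0, 0, 0.6], "twist": [0, 0, 0]},
    {"translation": [-0.02, 0, 0.7], "twist": [0, 0, 0]},
    {"translation": [-0.07, 0, 0.78], "twist": [0, 0, 0]},
    {"translation": [-0.14, 0, 0.84], "twist": [0, 0, 0]},
    {"translation": [-0.23, 0, 0.88], "twist": [0, 0, 0]},
  ],
)

```text
t: 52.65
ee_pos: [618.1, 93.9, 305.4]
orientation: [2.221, 2.221, 0.0]
ft_force: [0.4, 1.9, -1.2]
width: 88.0
```

Emit:
send_rows(
  commands=[
    {"translation": [-0.1, 0, 0.02], "twist": [0, 0, 0]},
    {"translation": [-0.2, 0, 0.04], "twist": [0, 0, 0]},
    {"translation": [-0.3, 0, 0.06], "twist": [0, 0, 0]},
    {"translation": [-0.4, 0, 0.08], "twist": [0, 0, 0]},
    {"translation": [-0.5, 0, 0.1], "twist": [0, 0, 0]},
    {"translation": [-0.6, 0, 0.1], "twist": [0, 0, 0]},
    {"translation": [-0.7, 0, 0.1], "twist": [0, 0, 0]},
    {"translation": [-0.8, 0, 0.1], "twist": [0, 0, 0]},
    {"translation": [-0.9, 0, 0.1], "twist": [0, 0, 0]},
    {"translation": [-1.0, 0, 0.1], "twist": [0, 0, 0]},
  ],
)

```text
t: 53.65
ee_pos: [517.9, 94.0, 314.8]
orientation: [-2.221, -2.221, 0.0]
ft_force: [0.4, 0.4, 0.7]
width: 87.7
```

Emit:
send_rows(
  commands=[
    {"translation": [-0.1, 0, 0], "twist": [0, 0, 0]},
    {"translation": [-0.2, 0, 0], "twist": [0, 0, 0]},
    {"translation": [-0.3, 0, 0], "twist": [0, 0, 0]},
    {"translation": [-0.4, 0, 0], "twist": [0, 0, 0]},
    {"translation": [-0.48, 0, 0], "twist": [0, 0, 0]},
    {"translation": [-0.54, 0, 0], "twist": [0, 0, 0]},
    {"translation": [-0.58, 0, 0], "twist": [0, 0, 0]},
    {"translation": [-0.6, 0, 0], "twist": [0, 0, 0]},
    {"translation": [-0.6, 0, 0], "twist": [0, 0, 0]},
    {"translation": [-0.6, 0, 0], "twist": [0, 0, 0]},
  ],
)

```text
t: 54.65
ee_pos: [459.0, 94.0, 314.9]
orientation: [2.221, 2.221, 0.0]
ft_force: [0.5, 1.1, 0.7]
width: 87.8
```

```bash
python3 - <<'E'
from h import *
d=grab("scene","pics/scene6.png"); t=grab("top","pics/top6.png")
S={28:(243,243,51),38:(291,272,57),48:(345,302,63),58:(405,340,69)}
for k,(u,v,h) in S.items(): print(k,[(np.round(c,1),a,np.round(ray(d,c,h),1)) for c,a in reddots(d) if np.hypot(c[0]-u,c[1]-v)<20])
for k,(u,v,h) in {28:(372,187,51),38:(323,184,57),48:(273,181,63),58:(224,179,69)}.items(): print(k,[(np.round(c,1),a,np.round(ray(t,c,h),1)) for c,a in reddots(t) if np.hypot(c[0]-u,c[1]-v)<20])
a=cv2.resize(d["img"][180:420,180:500],None,fx=1.6,fy=1.6);b=cv2.resize(t["img"][140:230,140:460],None,fx=1.6,fy=1.6)
cv2.imwrite("pics/c6.png",np.vstack([a,b])[:,:,::-1])
E
```

```text
28 [(array([243.2, 243.4]), np.int32(5), array([625.6, -86. ]))]
38 [(array([291.2, 272.2]), np.int32(11), array([633. ,   4.3]))]
48 [(array([344.5, 304.3]), np.int32(22), array([640.5,  94.2]))]
58 [(array([405.3, 340.3]), np.int32(35), array([647.4, 184.7]))]
28 [(array([373.7, 181.7]), np.int32(3), array([628.8, -86.1]))]
38 [(array([322.8, 177.8]), np.int32(6), array([636.6,   3.1]))]
48 [(array([270.8, 174.2]), np.int32(11), array([644. ,  93.2]))]
58 [(array([218.1, 170.4]), np.int32(17), array([651.5, 183.4]))]
```

View pics/c6.png

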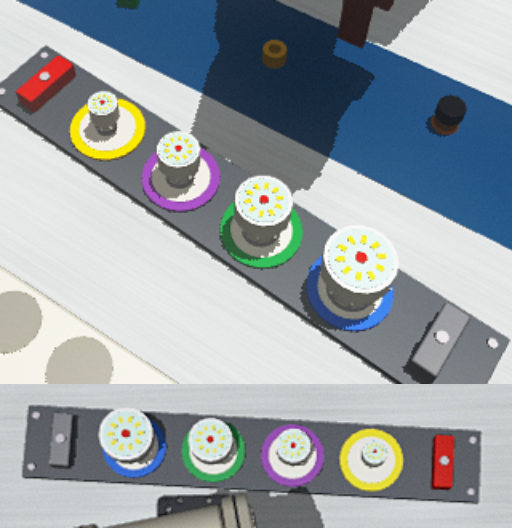

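All four lamps stand upright and centred, within about 1 mm in both cameras, in the right order from the red stop. The arm is clear of them, so I'll hand in.

```bash
python3 -c "
from workcell import ctrl
print(ctrl.close_job())"
```

```text
the job is handed in; nothing more can be done
None
```

The jig is loaded: lamp_28 is on yellow (next to the red stop), lamp_38 on violet, lamp_48 on green and lamp_58 on blue. I handed the job in at about 55 s.

- **Final check:** both cameras show all four lamps upright. They are within about 1.2 mm of their pad centres, each measured in the same camera. The gripper was open and well clear.
- **Disagreement between cameras:** the two cameras differ by about 2–4 mm in absolute position, mostly calibration bias, so I aimed at the average.
- **Failed calls:** two early move calls were refused because the twist values were left out. They had no effect on the scene.
- **Forces:** pressing the lamps onto the pads read at most about 12 N at the wrist.

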